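# Ready the camera tube: spacer on, then present the adapter that has its lenses

## Robot

A 6-joint arm with a two-finger parallel gripper is mounted at the origin on the work surface. World frame = base frame: x ahead of the robot, y to its left, z up, the work surface at z = 0. Lengths are in mm, angles in rad, forces in N, time in s.
With the tool pointing down it reaches from about 275 to 825 mm from the base axis. Payload 5.2 kg.
Tool frame: the origin (TCP) lies at the very end of the fingers, on their centre line; the grasp point (between the pads) lies 19 mm behind it; z points along the fingers, y is the line along which they close (so a half turn about z gives the same grasp; the last joint's range is limited). The gripper opens to 93 mm and grips with 3 to 60 N. Pads are 15 mm wide; open, the fingers measure 128 mm over their backs; the gripper's body (75 mm by 188 mm) begins 65 mm behind the grasp point.
Start: joints at [-1.316, 0.259, 1.535, -0, 1.348, -0.203], TCP at [243.107, -493.36, 218.653] pointing down, gripper open.
Joint ranges: [-3.14, 3.14], [-0.91, 2.08], [0.19, 2.58], [-1.22, 4.36], [0.22, 2.71], [-3.12, 3.12]. Speed limits (rad/s): [2.57, 2.57, 3.14, 3.14, 3.14, 3.14].

## Interface

Orientations are given as [roll, pitch, yaw] about the fixed x, y, z axes, in that order (R = Rz(yaw) Ry(pitch) Rx(roll)).
In Python, from bench import robot gives the robot as it stands. The module is installed in compiled form; this text tells all that it offers. Calls block until the motion is done:
- robot.move_ptp(position, orientation): joint-space move of the TCP to a pose.
- robot.move_linear(position, ori=None, speed=150, f_stop=None): straight line of the TCP; ori=None keeps the orientation; speed is the mean speed in mm/s. With f_stop (N) it stops when the force on the tool has changed by that much, and returns True; else False.
- robot.move_j(angles): joint-space move.
- robot.move_gripper(opening): opening from 0.0 (shut) to 1.0 (fully open); the grip force is fixed at half the most; returns when the fingers have stopped.
- robot.sleep(seconds).
- robot.inverse_kinematics(position, orientation): joint angles nearest the present ones, or None.
- robot.get_image(name): name is "side" or "top"; returns a dict with "img" (384x512x3 uint8, blue, green, red), "fovy" (degrees; the focal length in pixels is half the picture's height over the tangent of half this angle, whatever the lens; pixels are square), "cx", "cy" (the principal point, pixels), "k1" (the pictures are not rectified: a ray, as slopes to the right and down, at radius r is drawn at 1 + k1 r^2 times it, then the intrinsics apply), "eye" and "orientation" of the camera in the world. Camera axes: x right, y down, z forward; pixel columns grow to the right and rows downward; lengths in mm; the calibration is good to about 2 mm. A picture is of the moment at which its call begins. There is no depth.
A pose or a line that the arm cannot do raises robot.MotionError and nothing moves.
- robot.hand_in(): hands the job in; it is judged then, once.
Readings, each from a call of its own:
- robot.current_t(): time.
- robot.current_qpos(): joint angles.
- robot.current_joint_vel(): joint speeds.
- robot.current_joint_efforts(): joint torques, N m.
- robot.current_tcp_pos(): TCP position.
- robot.current_eef_rot(): TCP orientation.
- robot.current_contact_force(): force on the tool from outside, world axes, zero at the start.
- robot.current_ft_torque(): the same for the moment, N m.
- robot.current_gripper_width(): opening from 0.0 (shut) to 1.0 (fully open).
- robot.current_finger_force(): force on a finger pad.
Only numpy, scipy, OpenCV 4.12 (cv2) and the standard library are available. Lean on these libraries where they do the work, as an engineer would, in place of code of your own. Each camera call takes 0.05 s, during which the arm holds its last target. There are 200 camera calls.

## Task

Slide the brass spacer ring over the upright steel tube, all the way down onto the dark shoulder, and let go of it. Then lift the two identical-looking camera adapters off the blue mat one after the other to feel which is heavier, standing whichever you put down upright on the mat again; leave the lighter one standing there and finish while holding the heavier one upright and still, centred a few centimetres above the top of the tube without touching it. Keep the adapters upright throughout, and leave the mouse, the pen and the steel pot alone.

Things in the scene. Friction and masses are not known exactly. Their poses are not given: they have to be found in the camera images.
- spacer_mid (a point): Brass spacer ring lying flat on the table: outer diameter 46 mm, bore 32 mm, 24 mm high, 70 g. This point is its centre, half-way up (12 mm above its underside); z is the ring's axis.
- tube_top (a point): Centre of the top of the upright steel tube on the fixed service stand. Tube: 28 mm in diameter with a 3 mm chamfer at the top (11 mm radius at the very top) and its top is 90 mm above the table; it rises 45 mm above the shoulder. Foot of the stand: white disc of 90 mm diameter, 12 mm high. z points up.
- shoulder (a point): Centre of the dark round shoulder of the stand on which the spacer must rest, on the tube's axis, 45 mm above the table. The shoulder is 40 mm in diameter, so narrower than the spacer, and reaches down to the foot disc. z points up.
- adapter_k_mid (a point): One of two outwardly identical camera adapters standing upright on the mat. Round, 66 mm high: aluminium foot of 38 mm diameter (lowest 22 mm), grey body of 44 mm diameter with thin steel bands (22 to 56 mm height: grip here), black dust cap of 40 mm (top 10 mm). This point is its centre, 33 mm above its underside; z is up when it stands.
- adapter_m_mid (a point): One of two outwardly identical camera adapters standing upright on the mat. Round, 66 mm high: aluminium foot of 38 mm diameter (lowest 22 mm), grey body of 44 mm diameter with thin steel bands (22 to 56 mm height: grip here), black dust cap of 40 mm (top 10 mm). This point is its centre, 33 mm above its underside; z is up when it stands.
- adapter_k: Body of the adapter whose centre is adapter_k_mid; origin at the centre of its underside, z up. One of the two, not known which, still has its lenses and is at least 1.8 times as heavy as the other; they weigh between 0.1 and 0.35 kg, and only weight tells them apart.
- adapter_m: Body of the adapter whose centre is adapter_m_mid; origin at the centre of its underside, z up. One of the two, not known which, still has its lenses and is at least 1.8 times as heavy as the other; they weigh between 0.1 and 0.35 kg, and only weight tells them apart.
- spacer: Body of the brass spacer ring; origin at the centre of its underside, z along its axis.
- mat: Fixed hard blue mat, 110 mm (its x) by 230 mm (its y) and 6 mm thick; origin at the centre of its underside, on the table. The adapters stand about 55 mm either side of its centre along its y.
- mouse: Loose black computer mouse, 100 x 58 x 32 mm, bystander on a thin mouse pad; origin at the centre of its underside.
- pen: Loose blue pen, about 140 mm long, 11 mm thick, lying on the table beyond the mat, bystander; origin under the middle of its blue part, x along it.
- pot: Loose small round steel pot with lid, 55 mm diameter, 46 mm high, bystander; origin at the centre of its underside.

How it is judged (in metres and radians):
On the way, in this order (a step that is already met when the one before it is completed fails the run):
1. the spacer ring lies on the shoulder around the tube, released (horizontal distance between spacer_mid and shoulder below 0.004 m and z of spacer_mid in the frame of shoulder between 0.008 and 0.0155 m and angle between spacer_mid's own z axis and vertical below 0.08 rad and contact force between spacer and the fingers below 0.1 N), for 0.2 s.
2. after that, the lighter adapter has been lifted clear of the mat by the fingers while the heavier stands on it (the heavier one is lifted at the end) (((height (world z) of adapter_k_mid above 0.055 m and contact force between adapter_k and the fingers above 0.3 N and contact force between adapter_k and mat below 0.05 N and contact force between adapter_m and mat above 2 N) or (height (world z) of adapter_m_mid above 0.055 m and contact force between adapter_m and the fingers above 0.3 N and contact force between adapter_m and mat below 0.05 N and contact force between adapter_k and mat above 2 N))), for 0.2 s.
At the end, for the whole second after the job is handed in: Spacer level on the shoulder (within 4 mm), released; lighter adapter upright and at rest on the mat, released; heavier one held by the fingers, upright within 0.2 rad, still, within 20 mm of the tube axis, underside 5 to 110 mm above the tube top, touching nothing else (all of step 1 and ((x of adapter_k_mid in the frame of mat between -0.06 and 0.06 m and y of adapter_k_mid in the frame of mat between -0.12 and 0.12 m and height (world z) of adapter_k_mid between 0.035 and 0.043 m and angle between adapter_k_mid's own z axis and vertical below 0.1 rad and contact force between adapter_k and mat between 0.5 and 2 N and contact force between adapter_k and the fingers below 0.05 N and linear speed of adapter_k below 0.02 m/s and contact force between adapter_m and the fingers above 0.5 N and contact force between adapter_m and mat below 0.05 N and contact force between adapter_m and spacer below 0.05 N and contact force between adapter_m and stand below 0.05 N and horizontal distance between adapter_m_mid and tube_top below 0.02 m and z of adapter_m_mid in the frame of tube_top between 0.038 and 0.143 m and angle between adapter_m_mid's own z axis and vertical below 0.2 rad and linear speed of adapter_m below 0.03 m/s) or (x of adapter_m_mid in the frame of mat between -0.06 and 0.06 m and y of adapter_m_mid in the frame of mat between -0.12 and 0.12 m and height (world z) of adapter_m_mid between 0.035 and 0.043 m and angle between adapter_m_mid's own z axis and vertical below 0.1 rad and contact force between adapter_m and mat between 0.5 and 2 N and contact force between adapter_m and the fingers below 0.05 N and linear speed of adapter_m below 0.02 m/s and contact force between adapter_k and the fingers above 0.5 N and contact force between adapter_k and mat below 0.05 N and contact force between adapter_k and spacer below 0.05 N and contact force between adapter_k and stand below 0.05 N and horizontal distance between adapter_k_mid and tube_top below 0.02 m and z of adapter_k_mid in the frame of tube_top between 0.038 and 0.143 m and angle between adapter_k_mid's own z axis and vertical below 0.2 rad and linear speed of adapter_k below 0.03 m/s))); the arm keeps its last pose, push and grip.
It fails at once if an adapter is tipped by more than 0.5 rad (angle between any of adapter_k_mid, adapter_m_mid's own z axis and vertical above 0.5 rad).
It fails at once if the mouse, the pen or the pot is moved by more than 15 mm (distance of any of mouse, pen, pot from where it was at the start of the episode above 0.015 m).
It also fails if it takes over 72 s, if anything falls off the work surface, if the arm or the gripper's body presses on something with over 40 N, if the wrist force passes 120 N, or if a joint passes its speed limit or range.

## Working session

There is one attempt and no reset: what is moved stays moved. The work goes in short steps, each a Python script; the robot and the scene stay as the last script left them, time stands still between calls to the robot, and variables do not carry over. Pictures are saved under pics/ and viewed, at most 10 in all, crops included, and the job is handed in when it is done.

```bash
mkdir -p pics
python3 - <<'E'
from bench import robot
import cv2
for n in("side","top"):
    d=robot.get_image(n); cv2.imwrite(f"pics/{n}0.png",d["img"])
    print(n,{k:v for k,v in d.items() if k!="img"})
print(robot.current_eef_rot(),robot.current_t(),robot.current_contact_force())
E
```

```text
side {'fovy': 57.128414960036004, 'cx': 247.5460703487877, 'cy': 195.89252691203197, 'k1': -0.07504098718351135, 'eye': array([347.69160834, 494.32232835, 654.23017624]), 'orientation': array([-2.33531266, -0.01951289, -2.68082799])}
top {'fovy': 43.70206960714246, 'cx': 250.08799848719445, 'cy': 197.52770252341136, 'k1': -0.0521898676704056, 'eye': array([ 373.32240572,  -23.31527967, 1265.2183151 ]), 'orientation': array([-2.9599323 , -0.00354592, -1.576305  ])}
[-3.14000406e+00 -3.06656210e-04  4.57766981e-01] 0.1 [0.94218805 0.29510534 0.15231704]
```

View pics/side0.png

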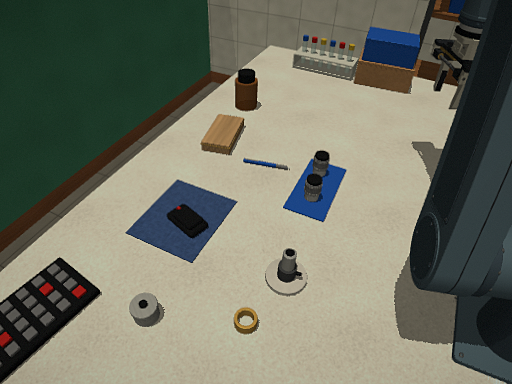

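View pics/top0.png

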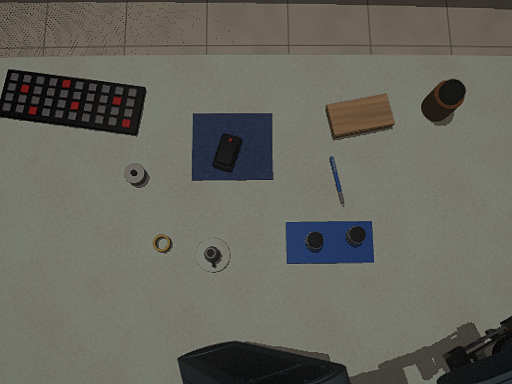

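```bash
cat > h.py <<'E'
import numpy as np, cv2
from scipy.spatial.transform import Rotation as R
from scipy.optimize import least_squares
def cam(d):
    f=192/np.tan(np.radians(d["fovy"]/2))
    M=R.from_euler("xyz",d["orientation"]).as_matrix()
    return f,d["cx"],d["cy"],d["k1"],np.array(d["eye"]),M
def proj(d,P):
    f,cx,cy,k,e,M=cam(d); q=(np.atleast_2d(P)-e)@M; s=q[:,:2]/q[:,2:]
    s=s*(1+k*(s**2).sum(1,keepdims=True)); return s*f+[cx,cy]
def onplane(d,uv,z):
    return least_squares(lambda p:(proj(d,[p[0],p[1],z])[0]-uv),[450,0]).x
def circ(c,r,z,n=48):
    a=np.linspace(0,2*np.pi,n,endpoint=False); return np.c_[c[0]+r*np.cos(a),c[1]+r*np.sin(a),0*a+z]
def crop(d,c,h,s,curves=()):
    x,y=int(c[0]-h),int(c[1]-h)
    im=cv2.resize(d["img"][y:y+2*h,x:x+2*h],None,fx=s,fy=s,interpolation=cv2.INTER_CUBIC)
    for P in curves:
        cv2.polylines(im,[np.int32((proj(d,P)-[x,y]+.5)*s)],True,(0,255,0),1)
    for i in range(0,2*h,10):
        cv2.putText(im,str(x+i),(i*s,8),0,.3,(0,0,255)); cv2.putText(im,str(y+i),(0,i*s+4),0,.3,(0,0,255))
        cv2.line(im,(i*s,10),(i*s,14),(0,0,255)); 
    return im
E
python3 - <<'E'
from h import *; from bench import robot
S,T=robot.get_image("side"),robot.get_image("top")
print("ring",onplane(S,(246,319),12),onplane(T,(162,243),12))
print("foot",onplane(S,(286.5,276),12),onplane(T,(213,254.5),12))
print("top",onplane(S,(289,252),90),onplane(T,(211,254),90))
print("a1",onplane(S,(314,178),72),onplane(T,(314.5,240),72))
print("a2",onplane(S,(321,155),72),onplane(T,(356.5,234),72))
row=lambda d,cs:np.hstack([crop(d,c,26,5) for c in cs])
im=np.vstack([row(S,[(246,319),(287,270),(317,173)]),row(T,[(162,243),(213,254),(335,240)])])
cv2.imwrite("pics/c1.png",im); print(im.shape)
E
```

```text
ring [483.33107259 199.64367025] [483.50030934 202.40190587]
foot [450.10837946  72.18955056] [452.99484561  68.46621005]
top [454.31857539  68.86083145] [449.27504884  67.65377637]
a1 [ 486.95776887 -191.58040071] [ 483.83473273 -189.0427285 ]
a2 [ 500.76756878 -293.21769083] [ 498.17568986 -295.1223998 ]
(520, 780, 3)
```

View pics/c1.png

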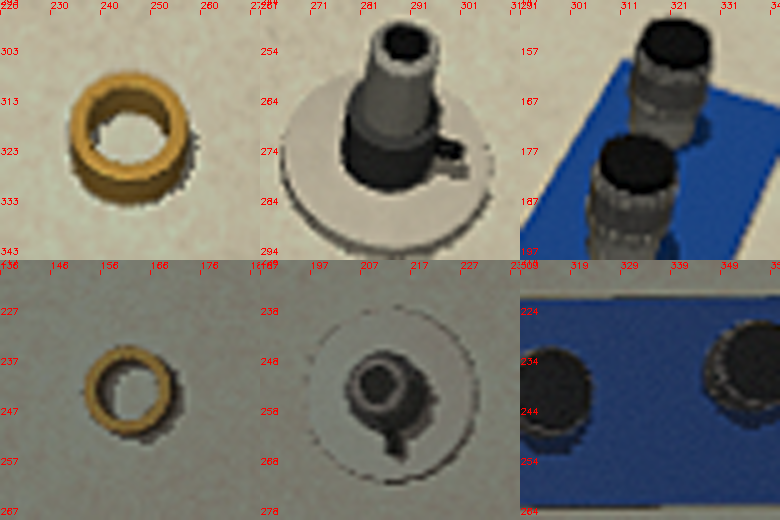

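Run:
```python
from h import *; from bench import robot
S,T=robot.get_image("side"),robot.get_image("top")
m=lambda a,b:(print(a,b),(a+b)/2)[1]
ring=m(onplane(S,(245.5,317.5),24),onplane(T,(161.3,242.8),20))
tube=m(onplane(S,(289.5,252.3),90),onplane(T,(210.2,251.7),90))
foot=m(onplane(S,(286.3,276),12),onplane(T,(213,254.4),12))
print("tube",tube,"foot",foot)
robot.move_gripper(1.0)
O=[np.pi,0,0]
robot.move_ptp([*ring,110],O); print(robot.current_qpos())
robot.move_linear([*ring,3],speed=100,f_stop=10)
robot.move_gripper(0.0); print(robot.current_gripper_width()*93,robot.current_finger_force())
p=robot.current_tcp_pos(); print(p)
robot.move_linear([p[0],p[1],115],speed=120)
robot.move_linear([*((tube+foot)/2),115],speed=150)
robot.sleep(.3)
p=robot.current_tcp_pos(); print(p,robot.current_t(),robot.current_contact_force())
S,T=robot.get_image("side"),robot.get_image("top")
c=p[:2]; zb=p[2]-3
cur=[circ(c,23,zb),circ(c,23,zb+24),circ(c,16,zb),circ(c,11,90),circ(c,20,45),circ(c,45,12)]
q=proj(S,[*c,90])[0]; r=proj(T,[*c,90])[0]
cv2.imwrite("pics/h1.png",np.hstack([crop(S,q,33,6),crop(S,q,33,6,cur)]))
```

```text
[483.0297161  202.82200841] [483.32394069 202.80201912]
[453.15147575  69.09958734] [454.89148705  69.65811433]
[450.49198248  72.38398761] [453.25456949  68.46816488]
tube [454.0214814   69.37885084] foot [451.87327599  70.42607625]
[ 1.83126178e-01  3.12944441e-01  1.74673551e+00 -2.28568347e-04
  1.08152964e+00  1.75490543e+00]
45.55599980493824 30.000127404928207
[483.17786579 202.78154433   2.99519037]
[452.97340768  70.38766227 114.96828851] 7.6167 [-0.03075187  0.57892937 -0.3074011 ]
```

View pics/h1.png

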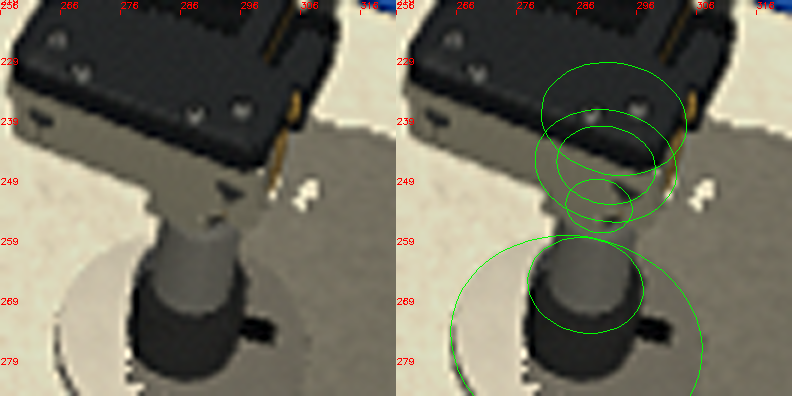

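Run:
```python
from h import *; from bench import robot
p=robot.current_tcp_pos()
s=robot.move_linear([p[0],p[1],47],speed=40,f_stop=6)
print(s,robot.current_tcp_pos(),robot.current_contact_force(),robot.current_ft_torque(),robot.current_eef_rot())
```

```text
True [452.8630499   70.2158369   47.95044275] [-0.44076696 -0.09981653  4.3385323 ] [0.03914249 0.09075583 0.00638338] [-3.14157699e+00  3.21608797e-04  2.61386186e-05]
```

Run:
```python
from h import *; from bench import robot
robot.move_gripper(1.0)
p=robot.current_tcp_pos()
robot.move_linear([p[0],p[1],190],speed=150)
robot.move_ptp([420,-90,230],[np.pi,0,0])
S,T=robot.get_image("side"),robot.get_image("top")
a=[]
for s,t in(((314.1,179.1),(314.5,240)),((321.7,155.1),(356.5,234))):
    x,y=onplane(S,s,72),onplane(T,t,72); print(x,y); a.append((x+y)/2)
c=p[:2]
cu=lambda c:[circ(c,20,72),circ(c,19,6)]
rc=[circ(c,23,45),circ(c,23,69),circ(c,11,90)]
C=cu(a[0])+cu(a[1])
im=np.vstack([np.hstack([crop(S,(287,262),21,6,rc),crop(S,(318,175),42,6)[:252],crop(S,(318,175),42,6,C)[:252]][:2]),
 np.hstack([crop(T,(212,252),21,6,rc),crop(T,(335,237),42,6,C)[126:378]])])
cv2.imwrite("pics/h2.png",im); print(im.shape,robot.current_t())
```

```text
[ 485.36115931 -187.61975742] [ 483.83473273 -189.0427285 ]
[ 498.90962677 -293.70220539] [ 498.17568986 -295.1223998 ]
(504, 756, 3) 12.1167
```

View pics/h2.png

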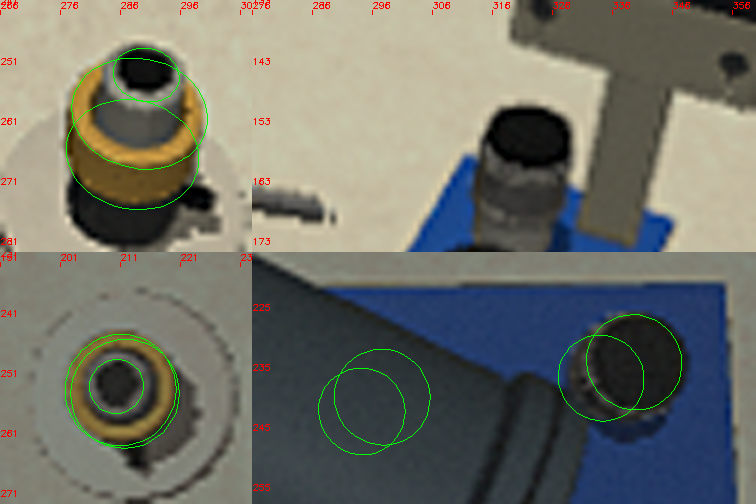

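```bash
cat > ad.py <<'E'
from h import *; from bench import robot
O=[np.pi,0,0]; A={1:(484.6,-188.3),2:(498.5,-294.4)}; ZG,ZL=26,90
def fz():
    robot.sleep(.3); v=[]
    for _ in range(12): v.append(robot.current_contact_force()[2]); robot.sleep(.03)
    return np.mean(v)
def lift(i):
    c=A[i]; robot.move_ptp([*c,ZL+60],O); robot.move_linear([*c,ZL]); b=fz()
    robot.move_linear([*c,ZG],speed=80,f_stop=10); robot.move_gripper(0.0)
    w=robot.current_gripper_width()*93
    robot.move_linear([*c,ZL],speed=80); f=fz()
    print(i,"width",w,"finger",robot.current_finger_force(),"weight N",b-f,"torque",robot.current_ft_torque(),robot.current_t()); return b-f
def put(i):
    c=A[i]; robot.move_linear([*c,ZG+4],speed=80); s=robot.move_linear([*c,ZG],speed=10,f_stop=3)
    print("put",s,robot.current_tcp_pos()); robot.sleep(.2)
    robot.move_gripper(0.7); robot.move_linear([*c,ZL],speed=100)
E
python3 - <<'E'
from ad import *
robot.move_gripper(0.7)
lift(1); put(1); lift(2)
S=robot.get_image("side")
cv2.imwrite("pics/h3.png",crop(S,(318,172),45,6))
E
```

```text
1 width 43.333488700251074 finger 29.99923450872302 weight N 0.9703860297213308 torque [0.02941626 0.00062362 0.00208517] 17.75
put True [ 484.73964553 -188.38954005   26.42449979]
2 width 43.93046491681559 finger 29.999423667322844 weight N 2.8502006851496393 torque [ 0.07390814 -0.01128295 -0.02525645] 25.5417
```

View pics/h3.png

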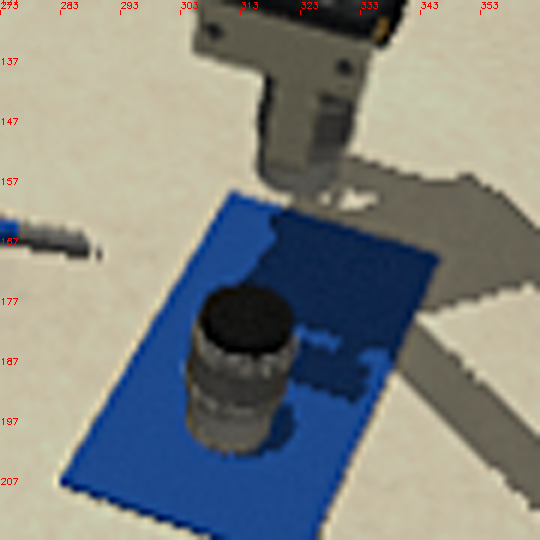

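Run:
```python
from ad import *
robot.move_linear([*A[2],190],speed=120)
robot.move_linear([452.9,70,190],speed=150); robot.move_linear([452.9,70,155],speed=60); robot.sleep(1)
print(robot.current_tcp_pos(),robot.current_finger_force(),robot.current_contact_force(),robot.current_t())
S=robot.get_image("side"); cv2.imwrite("pics/h4.png",crop(S,(295,230),75,4))
```

```text
[452.88261195  69.98837774 154.98461408] 29.999477486126125 [ 0.45357165 -0.34212598 -2.32519595] 30.9083
```

View pics/h4.png

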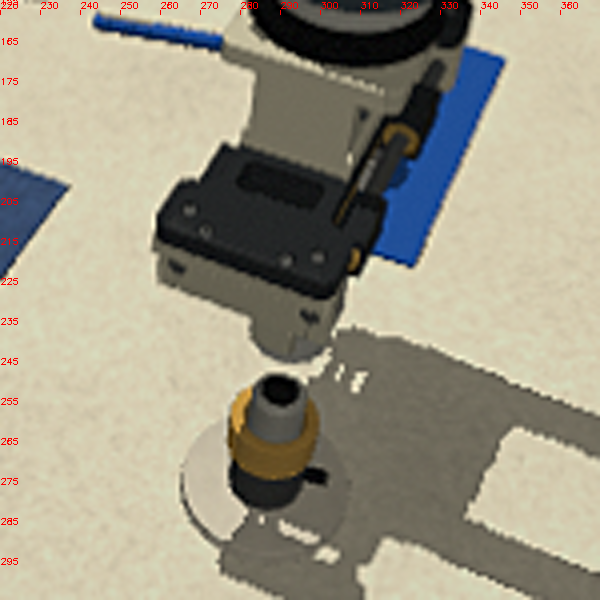

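The ring is seated at about (287,262), and the heavy adapter's foot at about (291,243) is clear above the tube top at (290,252). The other adapter is hidden by the arm, but it was seen standing on the mat in the previous picture.

```bash
python3 -c "
from bench import robot
print(robot.hand_in())"
```

```text
the job is handed in; nothing more can be done
None
```

The job is handed in, with no verdict returned: the ring is seated on the shoulder and released, the lighter adapter (about 1.0 N) was put back standing on the mat, and the heavier one (about 2.85 N) is held upright about 45 mm above the tube top.

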